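# Clear the chemistry bench: bungs, crucibles and boss head back to their places

### The arm

A 6-joint arm with a two-finger parallel gripper is mounted at the origin on the work surface. World frame = base frame: x ahead of the robot, y to its left, z up, the work surface at z = 0. Lengths are in m, angles in rad, forces in N, time in s.
With the tool pointing down it reaches from about 0.375 to 0.9 m from the base axis. Payload 3.1 kg.
Tool frame: the origin (TCP) lies at the very end of the fingers, on their centre line; the grasp point (between the pads) lies 19 mm behind it; z points along the fingers, y is the direction in which the jaws open and shut (so a half turn about z gives the same grasp; the last joint's range is limited). The gripper opens to 85 mm and grips with 20 to 120 N. Pads are 22 mm wide; open, the fingers measure 114 mm over their backs; the gripper's body (76 mm by 85 mm) begins 54 mm behind the grasp point. The pads swing forward as they close: fully open they stand 13 mm farther back than shut.
Start: joints at [-1.429, 0.527, 1.433, -0, 1.181, -0.178], TCP at [0.197, -0.593, 0.231] pointing down, gripper open.
Joint ranges: [-3.08, 3.08], [-0.75, 2.2], [0.22, 2.44], [-1.43, 4.57], [0, 2.65], [-2.85, 2.85]. Speed limits (rad/s): [2.79, 2.79, 3.14, 3.14, 3.14, 3.14].

### API

Orientations are given as a unit quaternion [w, x, y, z].
In Python, from bench import get_state, read_camera, finish_job, find_in gives the robot as it stands. The module is installed in compiled form; this text tells all that it offers.
- The arm moves only by the tool send_rows, never from a script. Its argument "series" is a list that holds one entry, the list of rows, each a list of 7 numbers: the shift along the world's x, y, z in units of 40 mm (1.0 is 40 mm), then the turn, a rotation vector about the world's x, y, z in units of 4 degrees (1.0 is 4 degrees), then the gripper command: -1 is fully open, 1 is shut, values between are in proportion. In form: [[[dx, dy, dz, ax, ay, az, grip], ...]]. A call has 1 to 20 rows; each row shifts and turns the pose as measured when the row begins; what a row does not reach is not made up. A row lasts 1/10 s, in which the tool goes at most 50 mm and 8.59 degrees, less where a joint would pass 70% of its speed; a pose out of reach is approached as far as the arm can. A call with a number of a shift or a turn outside -1 to 1 is refused whole. A call with a gripper value outside its range is refused whole. The fingers move at their own pace and stop on an object; "squeeze" is the grip in N (left out, the last holds). Time passes only in rows, so rows that do not move let the fingers close. It gives the time, the measured TCP pose, the force and the opening at its end, in the units of the state.
- get_state(): the state, without advancing time (a new reading comes with each control period).
- read_camera(name): name is "side" or "top"; returns a dict with "image" (480x640x3 uint8, red, green, blue), "depth" (480x640 float32, m along the optical axis (not along the pixel's ray), 0 where there is no reading), "K" (3x3 intrinsics, pixels), "extrinsics" (4x4, takes a point from camera to world coordinates). Camera axes: x right, y up, looking along -z (the intrinsics and any distortion apply to the point x, -y, -z); pixel columns grow to the right and rows downward; lengths in m; the calibration is good to about 2 mm. A picture is of the moment at which its call begins.
- finish_job(): hands the job in, once; it reports no verdict.
Trained networks look in the newest picture that a camera, given by its name, has taken for a name from the list of things; names that differ only in an ending like _2 or _b are one class to them, and where a whole thing is asked for, a point or a joint stands for the part that bears it (a point fixed in the world has none). Each returns a list of dicts, best first, with "conf" (0 to 1); they miss things now and then, are a little off and sometimes report something else, mostly with a low value. They report only what shows in the picture. A call takes as long as a camera call. They do not tell look-alikes from the thing itself.
- find_in(camera, target): "at" ([column, row] in pixels, amid what is visible of it).
The state is a dict: "clock": time; "joint_pos": joint angles; "dq": joint speeds; "tau": joint torques, N m; "tool_pos": TCP position; "eef_rot": TCP orientation; "wrist_force": force on the tool from outside, world axes, zero at the start; "ft_torque": the same for the moment, N m; "width": finger opening in m.
Only numpy, scipy, OpenCV 4.12 (cv2) and the standard library are available. Lean on these libraries where they do the work, as an engineer would, in place of code of your own. Each camera call takes 0.05 s, during which the arm holds its last target. There are 200 camera calls.

### The job

Clear up after the practical: stand both rubber bungs in the divided tray, the large bung in its wide bay and the small bung in its narrow bay, stand the two porcelain crucibles upright in the two round pockets of the wooden block, one in each, and stand the metal boss head in the undivided tray. Everything stays the way up it is now and rests flat on the floor of its own place, clear of the rims. Leave the glass dish standing where it is.

Things in the scene. Friction and masses are not known exactly. Their poses are not given: they have to be found in the camera images.
- bung_large: The larger of two black rubber bungs, a plain solid tapered stopper standing on its wide end on the bench: 42 mm across at the bottom, 37 mm at the top, 38 mm high, about 60 g. Origin at the centre of its underside, z up when it stands as at the start.
- bung_small: The smaller black rubber bung, standing on its wide end: 30 mm across at the bottom, 26 mm at the top, 34 mm high, about 25 g. Origin at the centre of its underside, z up when it stands as at the start.
- crucible_a: White porcelain crucible, a small open cup standing on its narrow foot: foot 26 mm across, 37 mm at 14 mm height, rim 40 mm across, 36 mm high, wall 3 mm, about 45 g. Identical to crucible_b and interchangeable with it. Origin at the centre of its underside, z up when it stands as at the start.
- crucible_b: The other white porcelain crucible, identical to crucible_a (foot 26 mm, rim 40 mm across, 36 mm high). Origin at the centre of its underside, z up when it stands as at the start.
- boss_head: Grey metal boss head from a retort stand: a block 30 mm (x) by 34 mm (y) by 36 mm high, with a thumbscrew sticking out of each y face at 22 mm height (wing 5 mm thick in x, 18 mm high); 68 mm long in y over the thumbscrews. About 180 g. Grip it across the 30 mm, along its x. Origin at the centre of its underside, z up when it stands as at the start.
- bung_tray: Fixed shallow light grey plastic tray for bungs, 74 mm (x) by 128 mm (y) outside, 10 mm high, floor 4 mm above the bench, walls 4 mm thick standing 6 mm above the floor. One divider parallel to x makes two bays, both 66 mm long in x: the wide bay is 70 mm in y, centred at y = -25 mm, the narrow bay 46 mm in y, centred at y = +37 mm. Origin at the centre of its underside, z up.
- metal_tray: Fixed shallow light grey plastic tray for metal fittings, without a divider, 74 mm (x) by 104 mm (y) outside, 10 mm high, floor 4 mm above the bench, walls 4 mm thick standing 6 mm above the floor; inside 66 mm by 96 mm. Origin at the centre of its underside, z up.
- crucible_block: Fixed pale wooden block, 70 mm (x) by 150 mm (y) by 16 mm high, with two round flat-bottomed pockets 44 mm across and 6 mm deep (pocket floor 10 mm above the bench), centred at y = -37 mm and y = +37 mm, x = 0. Origin at the centre of its underside, z up.
- glass_dish: Loose clear glass dish (small bowl), 60 mm across the rim, 30 mm high, standing among the things; not part of the job. Origin at the centre of its underside, z up.
Things that resemble listed ones, but are neither listed nor needed, are in the scene too. What is shaped like the bung_tray but blue or orange is not meant.

How it is judged:
By the outcome, as a careful person would: the job done as asked, in the order asked, and still so for the second after the job is handed in, with the robot touching nothing.
It also fails if it takes over 106 s, if anything falls off the work surface, if the arm or the gripper's body presses on something with over 40 N, if the wrist force passes 120 N, or if a joint passes its speed limit or range.

## Working session

There is one attempt and no reset: what is moved stays moved. The work goes in short steps, Python scripts to look and compute and a tool call to move; the robot and the scene stay as the last step left them, time stands still between calls to the robot, and variables do not carry over. Pictures are saved under pics/ and viewed, about 12 in all and at most 16, crops included, and the job is handed in when it is done.

Besides the shell and the picture viewer there is one more tool, called after ">>>" as name(argument=value, ...), one argument or row to a line, values as JSON. send_rows: Moves the arm, as the interface text tells. Shifts and turns lie within -1 to 1; 1 stands for 40 mm of shift or 4 degrees of turn. Its arguments: {"type":"object","properties":{"series":{"type":"array"},"squeeze":{"type":"number"}},"required":["series"]}

```bash
mkdir -p pics; cat > h.py <<'E'
import numpy as np, cv2
from bench import *
def save(c,n):
    cv2.imwrite(f'pics/{n}.png',cv2.cvtColor(c['image'],cv2.COLOR_RGB2BGR))
def cloud(c):
    d=c['depth'];K=c['K'];v,u=np.mgrid[:480,:640]
    p=np.stack([(u-K[0,2])/K[0,0]*d,-(v-K[1,2])/K[1,1]*d,-d,np.ones_like(d)],-1)
    P=(p@np.array(c['extrinsics']).T)[...,:3]; P[d==0]=np.nan
    return P
E
python3 - <<'E'
from h import *
for n in ('top','side'):
    c=read_camera(n); save(c,n+'0'); np.savez(n+'0.npz',**c)
    P=cloud(c); print(n,np.round(c['K'],1).tolist(),np.round(c['extrinsics'],3).tolist())
    for t in 'bung_large bung_small crucible_a boss_head bung_tray metal_tray crucible_block glass_dish'.split():
        for r in find_in(n,t):
            u,v=[int(round(x)) for x in r['at']]
            print(t,round(r['conf'],2),u,v,np.round(P[v,u],3))
print(get_state())
E
```

```text
top [[568.3, 0.0, 320.1], [0.0, 568.3, 235.6], [0.0, 0.0, 1.0]] [[-0.021, 0.997, -0.077, 0.406], [-1.0, -0.021, -0.002, -0.018], [-0.003, 0.077, 0.997, 1.163], [0.0, 0.0, 0.0, 1.0]]
bung_large 0.76 454 298 [ 0.364 -0.277  0.038]
bung_small 0.46 403 264 [ 0.433 -0.179  0.034]
crucible_a 0.79 168 285 [0.401 0.297 0.   ]
crucible_a 0.73 288 255 [0.457 0.051 0.005]
boss_head 0.63 341 248 [ 0.467 -0.057  0.037]
bung_tray 0.78 427 182 [ 0.601 -0.238  0.004]
bung_tray 0.78 289 81 [0.821 0.043 0.003]
bung_tray 0.74 471 379 [ 0.2   -0.313  0.002]
metal_tray 0.58 186 194 [0.587 0.258 0.005]
crucible_block 0.75 318 176 [ 0.617 -0.014  0.014]
glass_dish 0.65 235 262 [0.445 0.16  0.   ]
side [[472.7, 0.0, 314.9], [0.0, 472.7, 244.3], [0.0, 0.0, 1.0]] [[-0.888, 0.244, -0.39, 0.112], [-0.46, -0.516, 0.723, 0.72], [-0.025, 0.821, 0.57, 0.605], [0.0, 0.0, 0.0, 1.0]]
bung_large 0.54 415 208 [ 0.364 -0.26   0.021]
bung_small 0.5 373 221 [ 0.434 -0.161  0.021]
crucible_a 0.73 325 264 [0.464 0.029 0.016]
crucible_a 0.64 290 362 [0.403 0.28  0.007]
crucible_a 0.16 273 240 [ 0.608 -0.001  0.016]
boss_head 
[... 302 characters left out ...]
 0.022]
{'clock': 0.9, 'joint_pos': array([-1.42850241e+00,  5.27474748e-01,  1.43269027e+00,  1.15849415e-05,
        1.18141755e+00, -1.78490673e-01]), 'dq': array([-1.34289193e-03, -1.12383533e-03,  6.22218363e-04, -3.18469215e-05,
        4.74720238e-04,  1.10053333e-03]), 'tau': array([ 1.23298846e-04, -4.42306781e+01, -1.78423315e+01, -3.06891679e-04,
        7.10102831e-04, -4.93929324e-07]), 'tool_pos': array([ 0.19710307, -0.59308458,  0.23132903]), 'eef_rot': array([5.14015252e-06, 9.87165059e-01, 1.59703309e-01, 5.26672600e-06]), 'wrist_force': array([ 0.23017358,  0.1323138 , -0.09432287]), 'ft_torque': array([-0.05586572, -0.01789949,  0.05769385]), 'width': 0.08577460189436759}
```

View pictures.

View pics/top0.png

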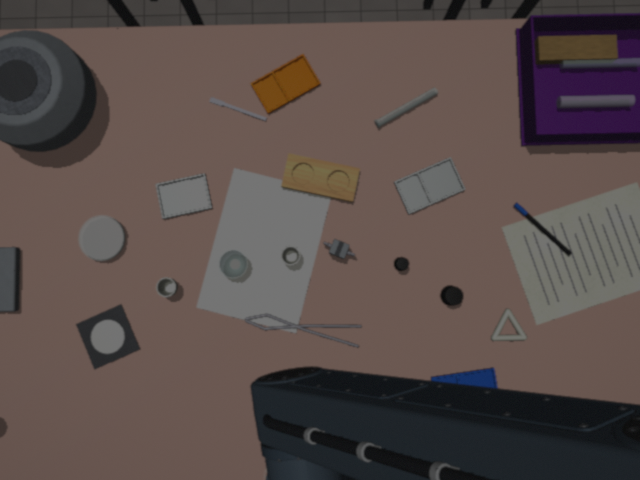

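View pics/side0.png

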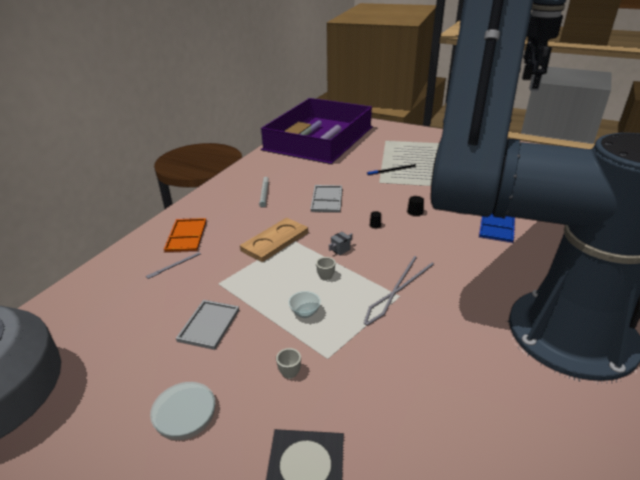

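```bash
cat >> h.py <<'E'
def seg(P,xy,r,z0,z1):
    m=(np.hypot(P[...,0]-xy[0],P[...,1]-xy[1])<r)&(P[...,2]>z0)&(P[...,2]<z1)
    return P[m]
def rect(q):
    (c,s,a)=cv2.minAreaRect((q[:,:2]*1000).astype(np.float32)); return np.round(c,1),np.round(s,1),round(a,1)
E
python3 - <<'E'
from h import *
c=dict(np.load('top0.npz'));P=cloud(c)
s=dict(np.load('side0.npz'));S=cloud(s)
print('bench z',[np.round(np.nanpercentile(X[...,2][(abs(X[...,0]-.45)<.2)&(abs(X[...,1])<.3)],[5,50,95]),4) for X in (P,S)])
for n,xy,r,z0,z1 in [('bL',(.364,-.277),.04,.033,.045),('bS',(.433,-.179),.035,.029,.04),('cF',(.401,.297),.035,.03,.042),('cN',(.457,.051),.035,.03,.042),('boss',(.467,-.057),.05,.033,.042),('bossall',(.467,-.057),.05,.012,.045),
 ('block',(.617,-.014),.1,.012,.022),('btray',(.601,-.238),.08,.0065,.02),('mtray',(.587,.258),.08,.0065,.02)]:
    for X in (P,S):
        q=seg(X,xy,r,z0,z1)
        print(n,len(q),*(rect(q) if len(q)>3 else ()), np.round(q.mean(0)*1000,1) if len(q) else '')
ims=[]
for (u,v) in [(452,290),(401,264),(288,256),(168,288),(235,265),(341,249)]+[(429,186),(184,197),(321,178)]:
    k=cv2.cvtColor(c['image'],cv2.COLOR_RGB2BGR)[v-40:v+40,u-40:u+40]
    ims.append(cv2.resize(cv2.convertScaleAbs(k,alpha=1.6),(200,200),interpolation=cv2.INTER_CUBIC))
cv2.imwrite('pics/crops.png',np.vstack([np.hstack(ims[i:i+3]) for i in (0,3,6)]))
E
```

```text
bench z [array([-0.0036,  0.0017,  0.75  ]), array([-0.0025, -0.0004,  0.0341])]
bL 281 [ 368.9 -276.8] [36.1 35.3] 40.2 [ 368.8 -276.6   37.2]
bL 108 [ 369.1 -274.4] [34.3 40.7] 45.5 [ 368.4 -272.7   36.2]
bS 129 [ 434.9 -178.2] [23.9 24. ] 42.9 [ 434.9 -178.3   33.4]
bS 60 [ 434.3 -175.7] [23.9 23.9] 69.3 [ 434.8 -175.3   32.2]
cF 104 [398.2 291.8] [39.  37.5] 88.1 [398.4 292.2  35.1]
cF 197 [397.3 293.6] [39.4 38.7] 73.6 [397.  293.6  33.7]
cN 93 [455.3  44.1] [38.1 35.9] 88.9 [456.3  44.2  34.5]
cN 118 [455.  46.] [38.3 39.6] 72.5 [455.7  45.6  33.4]
boss 221 [464.2 -59.6] [47.6 30.2] 67.1 [467.  -52.7  35.7]
boss 130 [467.  -49.8] [36.2 33.1] 69.9 [466.  -49.4  35.1]
bossall 321 [467.  -53.6] [66.4 31. ] 66.0 [466.6 -53.1  33.4]
bossall 327 [466.9 -50. ] [67.4 33.3] 68.8 [464.9 -44.4  28.1]
block 1742 [614.7 -18.8] [150.1  71.4] 76.8 [614.5 -18.6  15.3]
block 930 [614.9 -17.4] [152.5  75.1] 77.2 [614.3 -12.9  14.7]
btray 541 [ 612.5 -233.4] [120.8 135.4] 19.3 [ 595.5 -241.2    8.9]
btray 187 [ 594.2 -239.6] [ 74.2 135. ] 22.4 [ 593.3 -235.5    8.6]
mtray 419 [577.9 261.3] [ 86.7 104.8] 10.9 [582.3 263.4   9. ]
mtray 386 [583.6 264.7] [ 76.  106.1] 11.3 [581.5 268.5   8.7]
```

View pics/crops.png

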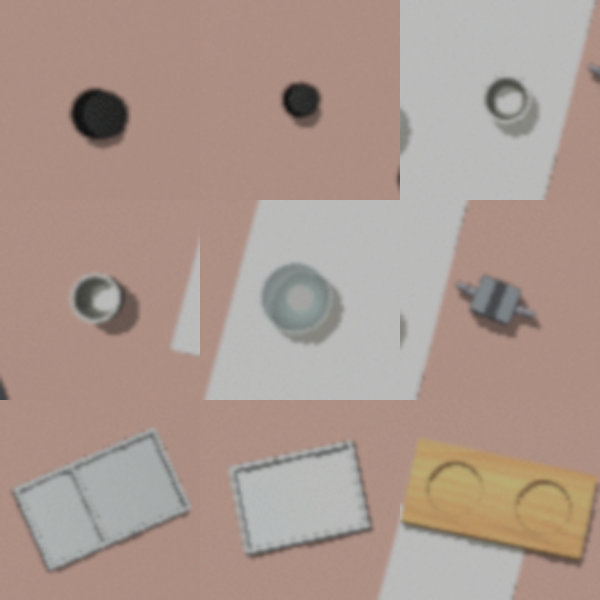

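Top view: large bung (452,296), small bung (401,264), crucibles at (291,256) and (167,288), boss (341,249), grey divided tray (429,186) with its wide bay on the right (−y), plain tray (184,197), block (321,178), dish (235,265).
- **Could be mistaken for targets:** the orange tray (286,84) and the blue tray (465,378), which I rejected by colour. Also the round lid (102,239), the dish, and the plain tray for the divided one.
- **Check:** the crops confirm the choices, and the top and side views agree to about 2 mm.

Now moving to the large bung.

>>> send_rows(
  series=[
    [[0.48,0.88,-0.3,0,0,1,-1],[0.48,0.88,-0.3,0,0,1,-1],[0.48,0.88,-0.3,0,0,1,-1],[0.48,0.88,-0.3,0,0,1,-1],[0.48,0.88,-0.3,0,0,1,-1],[0.48,0.88,-0.3,0,0,1,-1],[0.48,0.88,-0.3,0,0,1,-1],[0.48,0.88,-0.3,0,0,1,-1],[0.48,0.88,-0.3,0,0,1,-1],[0,0,0,0,0,1,-1],[0,0,0,0,0,1,-1],[0,0,0,0,0,1,-1],[0,0,0,0,0,1,-1],[0,0,0,0,0,1,-1],[0,0,0,0,0,1,-1],[0,0,0,0,0,1,-1],[0,0,0,0,0,1,-1],[0,0,0,0,0,1,-1],[0,0,0,0,0,1,-1],[0,0,0,0,0,1,-1]],
  ],
  squeeze=30,
)

```text
clock: 2.9
tool_pos: [0.3765, -0.2693, 0.1241]
eef_rot: [0.008, 0.631, 0.776, 0.005]
wrist_force: [-0.4, 0.2, -0.6]
width: 0.0854
```

```bash
cat >> h.py <<'E'
from scipy.spatial.transform import Rotation as R
def need(x,y,z,jaw):
    s=get_state(); a=np.radians((jaw+90)/2)
    q=np.roll(s['eef_rot'],-1); r=R.from_quat(q)
    b=min((R.from_quat([np.cos(t),np.sin(t),0,0])*r.inv() for t in (a,a+np.pi/2)),key=lambda k:k.magnitude())
    print('pos',np.round(s['tool_pos']*1000,1),'units d',np.round((np.array([x,y,z])-s['tool_pos'])/.04,2),'turn',np.round(np.degrees(b.as_rotvec())/4,2),'F',np.round(s['wrist_force'],1),'w',round(s['width']*1000,1),'t',s['clock'],'j',np.round(s['joint_pos'],2))
E
python3 -c "
from h import *
need(.369,-.2755,.05,22.4)"
```

```text
pos [ 376.5 -269.3  124.1] units d [-0.19 -0.15 -1.85] turn [0.01 0.26 2.66] F [-0.4  0.2 -0.6] w 85.4 t 2.9 j [-0.87  0.49  1.94  0.02  0.69 -1.09]
```

>>> send_rows(
  series=[
    [[-0.19,-0.15,-0.6,0,0.26,0.9,-1],[0,0,-0.6,0,0,0.9,-1],[0,0,-0.6,0,0,0.8,-1],[0,0,0,0,0,0,-1]],
  ],
)

```text
clock: 3.3
tool_pos: [0.3713, -0.2786, 0.052]
eef_rot: [0.005, 0.555, 0.832, -0.002]
wrist_force: [0.1, 0.8, 0.3]
width: 0.0854
```

```bash
python3 -c "
from h import *
need(.369,-.2755,.007,22.4)"
```

```text
pos [ 371.3 -278.6   52. ] units d [-0.06  0.08 -1.13] turn [ 0.12  0.09 -0.06] F [0.1 0.8 0.3] w 85.4 t 3.3 j [-0.88  0.64  1.98 -0.    0.51 -1.28]
```

>>> send_rows(
  series=[
    [[-0.06,0.08,-0.4,0.12,0.09,-0.06,-1],[0,0,-0.4,0,0,0,-1],[0,0,-0.2,0,0,0,-1],[0,0,0,0,0,0,-1],[0,0,0,0,0,0,-1]],
  ],
)

```text
clock: 3.8
tool_pos: [0.3713, -0.2781, 0.0142]
eef_rot: [0.003, 0.558, 0.83, -0.001]
wrist_force: [-0.0, -0.6, 1.1]
width: 0.0855
```

```bash
python3 -c "
from h import *
need(.369,-.2755,.007,22.4)
c=read_camera('side');save(c,'s1')
im=cv2.imread('pics/s1.png');cv2.imwrite('pics/s1c.png',cv2.resize(im[140:280,340:500],None,fx=4,fy=4))"
```

```text
pos [ 371.3 -278.1   14.2] units d [-0.06  0.06 -0.18] turn [0.07 0.06 0.07] F [-0.  -0.6  1.1] w 85.5 t 3.8 j [-0.88  0.72  1.99  0.    0.42 -1.27]
```

View pics/s1c.png

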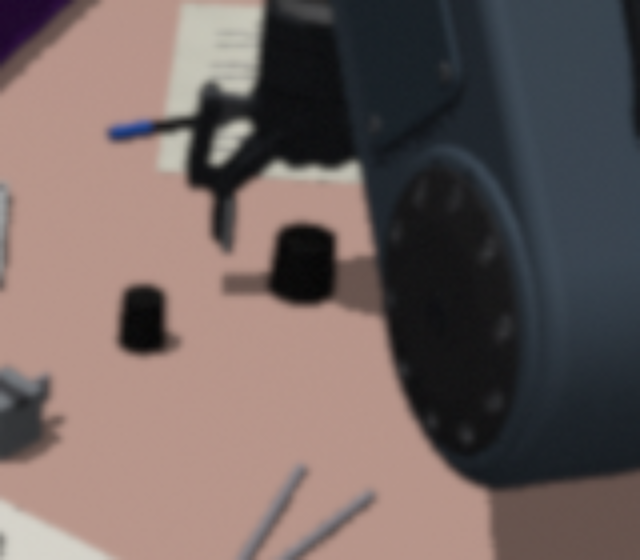

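The large bung stands between the jaws, with the visible finger left of it at (220,240) in the crop. Lowering and closing.

>>> send_rows(
  series=[
    [[-0.08,0.08,-0.22,0.07,0.06,0.07,-1],[0,0,0,0,0,0,-1],[0,0,0,0,0,0,1],[0,0,0,0,0,0,1],[0,0,0,0,0,0,1],[0,0,0,0,0,0,1],[0,0,0,0,0,0,1],[0,0,0,0,0,0,1],[0,0,0,0,0,0,1],[0,0,0,0,0,0,1]],
  ],
)

```text
clock: 4.85
tool_pos: [0.3687, -0.2755, 0.007]
eef_rot: [0.002, 0.556, 0.831, -0.001]
wrist_force: [0.1, -0.6, -0.5]
width: 0.039
```

>>> send_rows(
  series=[
    [[0,0,0.5,0,0,0,1],[0,0,0.6,0,0,0,1],[0.3,0,0.6,0,0,0,1],[0.8,0.05,0,0,0,0,1],[0.8,0.05,0,0,0,0,1],[0.8,0.05,0,0,0,0,1],[0.8,0.05,0,0,0,0,1],[0.8,0.05,0,0,0,0,1],[0.8,0.05,0,0,0,0,1],[0.5,0,0,0,0,0,1],[0,0,0,0,0,0,1],[0,0,0,0,0,0,1]],
  ],
)

```text
clock: 6.05
tool_pos: [0.5973, -0.2583, 0.0754]
eef_rot: [-0.003, 0.557, 0.831, 0.001]
wrist_force: [0.2, 0.4, -1.1]
width: 0.0388
```

```bash
python3 -c "
from h import *
need(.6045,-.2636,.012,22.4)
c=read_camera('side');save(c,'s2')
im=cv2.imread('pics/s2.png');cv2.imwrite('pics/s2c.png',cv2.resize(im[90:270,230:450],None,fx=3,fy=3))"
```

```text
pos [ 597.3 -258.3   75.4] units d [ 0.18 -0.13 -1.59] turn [-0.06 -0.06  0.02] F [ 0.2  0.4 -1.1] w 38.8 t 6.05 j [-0.58  0.76  1.47  0.    0.92 -0.97]
```

View pics/s2c.png

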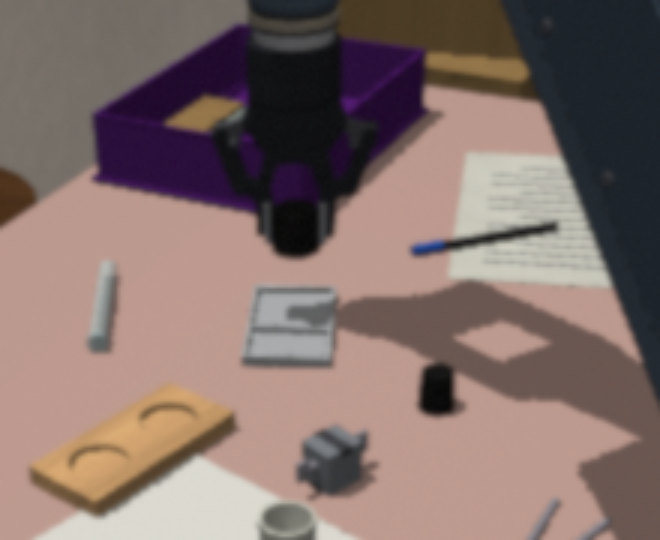

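The bung is held upright above the far (wide) bay, with the small bung and boss undisturbed. Lowering.

>>> send_rows(
  series=[
    [[0.18,-0.13,-0.5,0,0,0,1],[0,0,-0.5,0,0,0,1],[0,0,-0.3,0,0,0,1],[0,0,0,0,0,0,1],[0,0,0,0,0,0,1]],
  ],
)

```text
clock: 6.6
tool_pos: [0.5983, -0.2639, 0.0223]
eef_rot: [-0.006, 0.559, 0.829, 0.0]
wrist_force: [-0.3, -0.0, -1.3]
width: 0.0388
```

```bash
python3 -c "
from h import *
need(.6045,-.2636,.0115,22.4)"
```

```text
pos [ 598.3 -263.9   22.3] units d [ 0.16  0.01 -0.27] turn [-0.1  -0.13  0.08] F [-0.3 -0.  -1.3] w 38.8 t 6.6 j [-0.59  0.84  1.48  0.    0.84 -0.97]
```

>>> send_rows(
  series=[
    [[0.16,0,0,-0.1,-0.13,0.08,1],[0,0,0,0,0,0,1],[0,0,-0.14,0,0,0,1],[0,0,-0.12,0,0,0,1],[0,0,0,0,0,0,1],[0,0,0,0,0,0,1]],
  ],
)

```text
clock: 7.2
tool_pos: [0.6063, -0.2647, 0.0141]
eef_rot: [0.003, 0.556, 0.831, -0.0]
wrist_force: [-0.6, -1.1, -0.4]
width: 0.0387
```

>>> send_rows(
  series=[
    [[-0.03,0,-0.09,0,0,0,1],[0,0,0,0,0,0,1],[0,0,0,0,0,0,1]],
  ],
)

```text
clock: 7.5
tool_pos: [0.6058, -0.2651, 0.0111]
eef_rot: [0.004, 0.556, 0.831, 0.0]
wrist_force: [0.4, 0.1, -0.2]
width: 0.0384
```

Open and lift, then go on to the small bung at (0.435, −0.177).

>>> send_rows(
  series=[
    [[0,0,0,0,0,0,-1],[0,0,0,0,0,0,-1],[0,0,0,0,0,0,-1],[0,0,0,0,0,0,-1],[0,0,0.4,0,0,0,-1],[0,0,0.7,0,0,0,-1],[0,0,0.7,0,0,0,-1],[-0.8,0.4,0,0,0,0,-1],[-0.9,0.45,0,0,0,0,-1],[-0.9,0.45,0,0,0,0,-1],[-0.9,0.45,0,0,0,0,-1],[-0.6,0.4,0,0,0,0,-1],[0,0,0,0,0,0,-1],[0,0,0,0,0,0,-1]],
  ],
)

```text
clock: 8.9
tool_pos: [0.4398, -0.1788, 0.0965]
eef_rot: [0.012, 0.556, 0.831, -0.0]
wrist_force: [1.0, -0.3, -0.4]
width: 0.0855
```

```bash
python3 -c "
from h import *
need(.435,-.177,.007,22.4)
c=read_camera('side');S=cloud(c);q=seg(S,(.605,-.265),.04,.036,.05);print(len(q),rect(q),q.mean(0))
for n in ('bung_large','bung_small'): print(n,[(np.round(r['at']),r['conf']) for r in find_in('side',n)])"
```

```text
pos [ 439.8 -178.8   96.5] units d [-0.12  0.04 -2.24] turn [ 0.19  0.28 -0.01] F [ 1.  -0.3 -0.4] w 85.5 t 8.9 j [-0.62  0.55  1.94  0.    0.62 -1.01]
94 (array([ 605., -263.]), array([36.5, 34.3]), 27.6) [ 0.60418031 -0.26211677  0.04007387]
bung_large [(array([325., 188.]), 0.72)]
bung_small [(array([373., 224.]), 0.71)]
```

>>> send_rows(
  series=[
    [[-0.12,0.04,-0.7,0.19,0.28,0,-1],[0,0,-0.7,0,0,0,-1],[0,0,-0.5,0,0,0,-1],[0,0,0,0,0,0,-1],[0,0,0,0,0,0,-1]],
  ],
)

```text
clock: 9.55
tool_pos: [0.4442, -0.1837, 0.0184]
eef_rot: [0.007, 0.556, 0.831, -0.0]
wrist_force: [0.9, -0.3, 0.0]
width: 0.0853
```

```bash
python3 -c "
from h import *
need(.435,-.177,.007,22.4)"
```

```text
pos [ 444.2 -183.7   18.4] units d [-0.23  0.17 -0.28] turn [ 0.12  0.16 -0.01] F [ 0.9 -0.3  0. ] w 85.3 t 9.55 j [-0.63  0.72  1.95 -0.    0.46 -1.02]
```

>>> send_rows(
  series=[
    [[-0.23,0.17,0,0.12,0.16,0,-1],[0,0,-0.14,0,0,0,-1],[0,0,-0.12,0,0,0,-1],[0,0,0,0,0,0,-1]],
  ],
)

```text
clock: 9.95
tool_pos: [0.4363, -0.1776, 0.0098]
eef_rot: [0.002, 0.556, 0.831, -0.0]
wrist_force: [-0.7, -0.7, 0.4]
width: 0.0851
```

```bash
python3 -c "
from h import *
need(.435,-.177,.007,22.4)"
```

```text
pos [ 436.3 -177.6    9.8] units d [-0.03  0.02 -0.07] turn [ 0.04  0.05 -0.01] F [-0.7 -0.7  0.4] w 85.1 t 9.95 j [-0.62  0.74  1.97  0.    0.43 -1.02]
```

Close and lift, then carry it to the narrow bay at (0.581, −0.206).

>>> send_rows(
  series=[
    [[-0.04,0,-0.09,0.04,0.05,0,-1],[0,0,0,0,0,0,1],[0,0,0,0,0,0,1],[0,0,0,0,0,0,1],[0,0,0,0,0,0,1],[0,0,0,0,0,0,1],[0,0,0,0,0,0,1],[0,0,0,0,0,0,1],[0,0,0,0,0,0,1],[0,0,0,0,0,0,1]],
  ],
)

```text
clock: 10.95
tool_pos: [0.4351, -0.1781, 0.0067]
eef_rot: [0.001, 0.556, 0.831, 0.0]
wrist_force: [0.1, 0.9, 1.1]
width: 0.027
```

>>> send_rows(
  series=[
    [[0,0,0.5,0,0,0,1],[0,0,0.7,0,0,0,1],[0,0,0.7,0,0,0,1],[0.7,-0.14,0,0,0,0,1],[0.8,-0.16,0,0,0,0,1],[0.8,-0.16,0,0,0,0,1],[0.8,-0.16,0,0,0,0,1],[0.5,-0.1,0,0,0,0,1],[0,0,0,0,0,0,1],[0,0,0,0,0,0,1]],
  ],
)

```text
clock: 11.95
tool_pos: [0.58, -0.2048, 0.0848]
eef_rot: [-0.003, 0.556, 0.831, 0.0]
wrist_force: [-0.7, 0.5, -0.9]
width: 0.0267
```

```bash
python3 -c "
from h import *
need(.581,-.206,.03,22.4)"
```

```text
pos [ 580.  -204.8   84.8] units d [ 0.02 -0.03 -1.37] turn [-0.06 -0.07 -0.  ] F [-0.7  0.5 -0.9] w 26.7 t 11.95 j [-0.52  0.71  1.57  0.    0.88 -0.91]
```

>>> send_rows(
  series=[
    [[0.05,-0.04,-0.4,-0.06,-0.07,0,1],[0.05,0,-0.4,0,0,0,1],[0.05,0,-0.4,0,0,0,1],[0,0,-0.2,0,0,0,1],[0,0,0,0,0,0,1],[0,0,0,0,0,0,1]],
  ],
)

```text
clock: 12.55
tool_pos: [0.5797, -0.2041, 0.0243]
eef_rot: [-0.005, 0.557, 0.831, -0.001]
wrist_force: [-0.2, -0.3, -0.3]
width: 0.0273
```

```bash
python3 -c "
from h import *
need(.581,-.206,.011,22.4)"
```

```text
pos [ 579.7 -204.1   24.3] units d [ 0.03 -0.05 -0.33] turn [-0.06 -0.12  0.02] F [-0.2 -0.3 -0.3] w 27.3 t 12.55 j [-0.52  0.8   1.59 -0.    0.77 -0.91]
```

>>> send_rows(
  series=[
    [[0.03,-0.05,-0.12,-0.06,-0.12,0,1],[0,0,-0.12,0,0,0,1],[0,0,-0.08,0,0,0,1],[0,0,0,0,0,0,1],[0,0,0,0,0,0,1]],
  ],
)

```text
clock: 13.05
tool_pos: [0.5819, -0.2069, 0.0119]
eef_rot: [0.002, 0.557, 0.831, 0.0]
wrist_force: [0.2, 0.4, -0.6]
width: 0.027
```

>>> send_rows(
  series=[
    [[0,0,-0.03,0,0,0,1],[0,0,0,0,0,0,-1],[0,0,0,0,0,0,-1],[0,0,0,0,0,0,-1],[0,0,0,0,0,0,-1],[0,0,0.4,0,0,0,-1],[0,0,0.7,0,0,0,-1],[0,0,0.7,0,0,0,-1],[-0.4,0.8,0.2,0,0,0,-1],[-0.4,0.8,0.2,0,0,0,-1],[-0.4,0.8,0,0,0,0,-1],[-0.4,0.8,0,0,0,0,-1],[-0.4,0.8,0,0,0,0,-1],[-0.4,0.8,0,0,0,0,-1],[-0.4,0.8,0,0,0,0,-1],[-0.3,0.5,0,0,0,0,-1],[0,0,0,0,0,0,-1],[0,0,0,0,0,0,-1]],
  ],
)

```text
clock: 14.85
tool_pos: [0.4584, 0.0412, 0.1177]
eef_rot: [0.014, 0.558, 0.83, 0.003]
wrist_force: [0.8, -0.9, -0.3]
width: 0.0856
```

```bash
python3 -c "
from h import *
need(.4555,.045,.03,22.4)
c=read_camera('side');S=cloud(c);save(c,'s3')
for xy,z in (((.605,-.265),.036),((.581,-.206),.032)):
  q=seg(S,xy,.028,z,.05);print(len(q),rect(q),q.mean(0))
im=cv2.imread('pics/s3.png');cv2.imwrite('pics/s3c.png',cv2.resize(im[160:300,210:430],None,fx=3,fy=3))"
```

```text
pos [458.4  41.2 117.7] units d [-0.07  0.09 -2.19] turn [0.15 0.39 0.05] F [ 0.8 -0.9 -0.3] w 85.6 t 14.85 j [-0.15  0.5   1.96 -0.01  0.65 -0.53]
0 (array([0., 0.]), array([0., 0.]), 0.0) [nan nan nan]
14 (array([ 579.4, -194.6]), array([18.1,  6.4]), 10.2) [ 0.57865712 -0.19534271  0.0347837 ]<string>:6: RuntimeWarning: Mean of empty slice.
  ret = um.true_divide(
```

View pics/s3c.png

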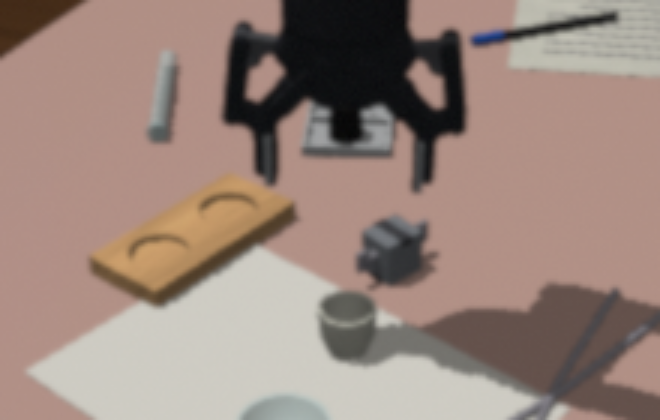

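The small bung stands in the near (narrow) bay, with the block, boss and near crucible untouched. Descending onto the crucible.

>>> send_rows(
  series=[
    [[-0.15,0.09,-0.6,0.15,0.39,0,-1],[0,0,-0.6,0,0,0,-1],[0,0,-0.5,0,0,0,-1],[0,0,-0.2,0,0,0,-1],[0,0,0,0,0,0,-1]],
  ],
)

```text
clock: 15.4
tool_pos: [0.4608, 0.0391, 0.0416]
eef_rot: [0.006, 0.561, 0.828, 0.003]
wrist_force: [-1.1, 0.2, 0.4]
width: 0.0855
```

```bash
python3 -c "
from h import *
need(.4555,.045,.007,22.4)"
```

```text
pos [460.8  39.1  41.6] units d [-0.13  0.15 -0.87] turn [0.03 0.18 0.15] F [-1.1  0.2  0.4] w 85.5 t 15.4 j [-0.16  0.66  1.99 -0.    0.48 -0.54]
```

>>> send_rows(
  series=[
    [[-0.14,0.16,-0.2,0.03,0.18,0.15,-1],[0,0,-0.3,0,0,0,-1],[0,0,-0.2,0,0,0,-1],[0,0,0,0,0,0,-1],[0,0,0,0,0,0,-1]],
  ],
)

```text
clock: 15.9
tool_pos: [0.457, 0.045, 0.013]
eef_rot: [0.002, 0.556, 0.831, 0.001]
wrist_force: [0.1, -0.1, -0.0]
width: 0.0851
```

```bash
python3 -c "
from h import *
need(.4555,.045,.007,22.4)"
```

```text
pos [457.  45.  13.] units d [-0.04 -0.   -0.15] turn [0.01 0.05 0.  ] F [ 0.1 -0.1 -0. ] w 85.1 t 15.9 j [-0.15  0.73  2.   -0.    0.41 -0.54]
```

>>> send_rows(
  series=[
    [[-0.05,0,-0.17,0,0.05,0,-1],[0,0,0,0,0,0,-1],[0,0,0,0,0,0,1],[0,0,0,0,0,0,1],[0,0,0,0,0,0,1],[0,0,0,0,0,0,1],[0,0,0,0,0,0,1],[0,0,0,0,0,0,1],[0,0,0,0,0,0,1],[0,0,0,0,0,0,1]],
  ],
)

```text
clock: 16.9
tool_pos: [0.4556, 0.045, 0.0068]
eef_rot: [0.001, 0.556, 0.831, 0.0]
wrist_force: [-0.6, 0.0, -0.2]
width: 0.0386
```

>>> send_rows(
  series=[
    [[0,0,0.5,0,0,0,1],[0,0,0.7,0,0,0,1],[0,0,0.7,0,0,0,1],[0.6,-0.4,0.3,0,0,0,1],[0.8,-0.53,0,0,0,0,1],[0.8,-0.53,0,0,0,0,1],[0.8,-0.53,0,0,0,0,1],[0.7,-0.46,0,0,0,0,1],[0,0,0,0,0,0,1],[0,0,0,0,0,0,1]],
  ],
)

```text
clock: 17.9
tool_pos: [0.6032, -0.056, 0.0976]
eef_rot: [-0.003, 0.556, 0.831, -0.002]
wrist_force: [-0.4, 0.5, 0.2]
width: 0.0389
```

```bash
python3 -c "
from h import *
need(.607,-.054,.04,22.4)
c=read_camera('top');P=cloud(c);q=seg(P,(.615,-.018),.1,.012,.022);print(len(q),rect(q))"
```

```text
pos [603.2 -56.   97.6] units d [ 0.09  0.05 -1.44] turn [ 0.   -0.09 -0.02] F [-0.4  0.5  0.2] w 38.9 t 17.9 j [-0.28  0.68  1.59 -0.    0.88 -0.67]
110 (array([642.6,  32.4]), array([51.1, 92.6]), 29.4)
```

>>> send_rows(
  series=[
    [[0.12,0.05,-0.4,0,-0.09,0,1],[0.05,0,-0.5,0,0,0,1],[0.03,0,-0.4,0,0,0,1],[0,0,0,0,0,0,1],[0,0,0,0,0,0,1]],
  ],
)

```text
clock: 18.45
tool_pos: [0.6063, -0.0504, 0.0439]
eef_rot: [-0.002, 0.555, 0.832, -0.001]
wrist_force: [0.5, -0.6, 0.3]
width: 0.0386
```

```bash
python3 -c "
from h import *
for n in ('top0','side0'):
  P=cloud(dict(np.load(n+'.npz')))
  for xy in ((.623,.018),(.607,-.054)):
    q=seg(P,xy,.028,.007,.0125);print(n,len(q),rect(q),np.median(q,0))
need(.607,-.054,.018,22.4)"
```

```text
top0 293 (array([623.7,  16.5]), array([51.6, 49.7]), 11.8) [0.62390267 0.01700011 0.0096523 ]
top0 308 (array([607.3, -56.1]), array([47.4, 50.7]), 77.6) [ 0.60803616 -0.05486808  0.00979653]
side0 160 (array([626.2,  15.2]), array([37.9, 39.9]), 89.5) [0.62695103 0.01440001 0.00940436]
side0 139 (array([610. , -58.5]), array([40.6, 36.8]), 14.2) [ 0.61079215 -0.05863111  0.0091477 ]
pos [606.3 -50.4  43.9] units d [ 0.02 -0.09 -0.65] turn [-0.02 -0.07 -0.06] F [ 0.5 -0.6  0.3] w 38.6 t 18.45 j [-0.27  0.76  1.6  -0.    0.78 -0.66]
```

>>> send_rows(
  series=[
    [[0.05,-0.12,-0.2,0,-0.07,-0.06,1],[0,0,-0.2,0,0,0,1],[0,0,-0.12,0,0,0,1],[0,0,0,0,0,0,1],[0,0,0,0,0,0,1]],
  ],
)

```text
clock: 18.95
tool_pos: [0.6089, -0.0557, 0.0231]
eef_rot: [0.001, 0.556, 0.831, 0.001]
wrist_force: [0.6, 0.2, 0.6]
width: 0.0389
```

```bash
python3 -c "
from h import *
need(.608,-.055,.017,22.4)"
```

```text
pos [608.9 -55.7  23.1] units d [-0.02  0.02 -0.15] turn [-0.01  0.04  0.  ] F [0.6 0.2 0.6] w 38.9 t 18.95 j [-0.27  0.8   1.6   0.    0.74 -0.67]
```

>>> send_rows(
  series=[
    [[-0.02,0.02,-0.15,0,0.04,0,1],[0,0,0,0,0,0,1],[0,0,0,0,0,0,1]],
  ],
)

```text
clock: 19.25
tool_pos: [0.6087, -0.055, 0.0172]
eef_rot: [0.0, 0.556, 0.831, 0.0]
wrist_force: [1.1, -0.2, -0.4]
width: 0.0383
```

>>> send_rows(
  series=[
    [[0,0,0,0,0,0,-1],[0,0,0,0,0,0,-1],[0,0,0,0,0,0,-1],[0,0,0,0,0,0,-1],[0,0,0.4,0,0,0,-1],[0,0,0.7,0,0,0,-1],[0,0,0.7,0,0,0,-1],[-0.3,0.5,0.4,0,0,0,-1],[-0.5,0.85,0,0,0,0,-1],[-0.5,0.85,0,0,0,0,-1],[-0.5,0.85,0,0,0,0,-1],[-0.5,0.85,0,0,0,0,-1],[-0.5,0.85,0,0,0,0,-1],[-0.5,0.85,0,0,0,0,-1],[-0.5,0.85,0,0,0,0,-1],[-0.5,0.85,0,0,0,0,-1],[-0.5,0.85,0,0,0,0,-1],[-0.3,0.5,0,0,0,0,-1],[0,0,0,0,0,0,-1],[0,0,0,0,0,0,-1]],
  ],
)

```text
clock: 21.25
tool_pos: [0.4035, 0.3009, 0.129]
eef_rot: [0.013, 0.558, 0.83, 0.01]
wrist_force: [0.4, -0.6, 0.2]
width: 0.085
```

```bash
python3 -c "
from h import *
need(.398,.293,.05,22.4)
c=read_camera('top');P=cloud(c);save(c,'t4')
q=seg(P,(.608,-.055),.03,.041,.052);print(len(q),rect(q),q.mean(0))
"
```

```text
pos [403.5 300.9 129. ] units d [-0.14 -0.2  -1.97] turn [-0.02  0.47  0.05] F [ 0.4 -0.6  0.2] w 85.0 t 21.25 j [ 0.43  0.52  1.85 -0.02  0.74  0.05]
90 (array([607.6, -56.7]), array([37.9, 38.1]), 0.0) [ 0.60909353 -0.05641349  0.04487317]
```

View pics/t4.png

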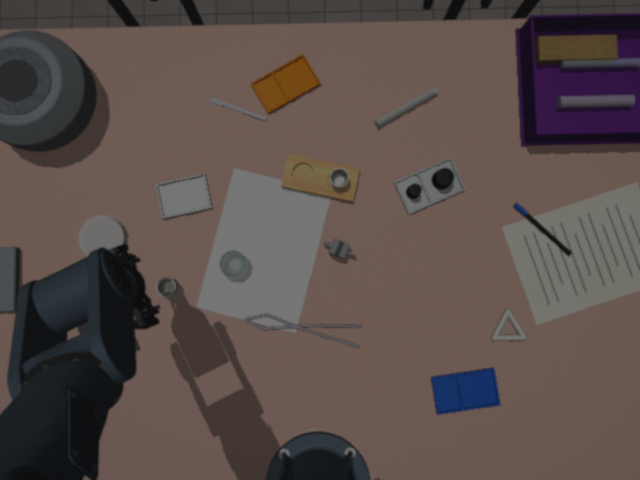

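Both bungs are in their bays at (413,191) and (443,180), the first crucible is in its pocket at (339,180), and the dish has not moved. Next is the far crucible at (167,287).

>>> send_rows(
  series=[
    [[-0.17,-0.2,-0.4,0,0.47,0.05,-1],[-0.05,-0.03,-0.6,0,0,0,-1],[-0.05,-0.03,-0.6,0,0,0,-1],[0,0,-0.2,0,0,0,-1],[0,0,0,0,0,0,-1]],
  ],
)

```text
clock: 21.8
tool_pos: [0.3994, 0.2863, 0.0578]
eef_rot: [0.002, 0.56, 0.828, 0.004]
wrist_force: [0.4, 0.4, 0.2]
width: 0.0852
```

```bash
python3 -c "
from h import *
need(.398,.293,.007,22.4)"
```

```text
pos [399.4 286.3  57.8] units d [-0.03  0.17 -1.27] turn [-0.06  0.1   0.13] F [0.4 0.4 0.2] w 85.2 t 21.8 j [0.39 0.65 1.91 0.   0.58 0.01]
```

>>> send_rows(
  series=[
    [[-0.03,0.17,-0.3,-0.06,0.1,0.13,-1],[0,0,-0.4,0,0,0,-1],[0,0,-0.3,0,0,0,-1],[0,0,-0.1,0,0,0,-1],[0,0,0,0,0,0,-1],[0,0,0,0,0,0,-1]],
  ],
)

```text
clock: 22.4
tool_pos: [0.4026, 0.295, 0.0139]
eef_rot: [0.002, 0.557, 0.831, 0.003]
wrist_force: [-0.1, -0.7, -0.4]
width: 0.0854
```

```bash
python3 -c "
from h import *
need(.398,.293,.007,22.4)"
```

```text
pos [402.6 295.   13.9] units d [-0.12 -0.05 -0.17] turn [-0.04  0.1   0.01] F [-0.1 -0.7 -0.4] w 85.4 t 22.4 j [0.41 0.74 1.9  0.   0.49 0.02]
```

>>> send_rows(
  series=[
    [[-0.12,-0.05,-0.18,-0.04,0.1,0,-1],[0,0,0,0,0,0,-1],[0,0,0,0,0,0,1],[0,0,0,0,0,0,1],[0,0,0,0,0,0,1],[0,0,0,0,0,0,1],[0,0,0,0,0,0,1],[0,0,0,0,0,0,1],[0,0,0,0,0,0,1],[0,0,0,0,0,0,1]],
  ],
)

```text
clock: 23.4
tool_pos: [0.3981, 0.2933, 0.0077]
eef_rot: [0.001, 0.556, 0.831, 0.001]
wrist_force: [-0.2, -0.5, -0.1]
width: 0.0378
```

>>> send_rows(
  series=[
    [[0,0,0.5,0,0,0,1],[0,0,0.7,0,0,0,1],[0,0,0.7,0,0,0,1],[0.5,-0.6,0.4,0,0,0,1],[0.7,-0.85,0,0,0,0,1],[0.7,-0.85,0,0,0,0,1],[0.7,-0.85,0,0,0,0,1],[0.7,-0.85,0,0,0,0,1],[0.7,-0.85,0,0,0,0,1],[0.7,-0.85,0,0,0,0,1],[0.7,-0.85,0,0,0,0,1],[0.4,-0.5,0,0,0,0,1],[0,0,0,0,0,0,1],[0,0,0,0,0,0,1]],
  ],
)

```text
clock: 24.8
tool_pos: [0.6348, -0.0029, 0.102]
eef_rot: [0.001, 0.555, 0.832, -0.0]
wrist_force: [-1.1, 0.7, -0.7]
width: 0.038
```

```bash
python3 -c "
from h import *
need(.624,.017,.04,22.4)"
```

```text
pos [634.8  -2.9 102. ] units d [-0.27  0.5  -1.55] turn [ 0.02  0.01 -0.03] F [-1.1  0.7 -0.7] w 38.0 t 24.8 j [-0.18  0.7   1.51 -0.    0.93 -0.57]
```

>>> send_rows(
  series=[
    [[-0.27,0.5,0,0,0,-0.03,1],[0,0,-0.3,0,0,0,1],[0.03,0,-0.5,0,0,0,1],[0.03,0,-0.4,0,0,0,1],[0,0,-0.2,0,0,0,1],[0,0,0,0,0,0,1],[0,0,0,0,0,0,1]],
  ],
)

```text
clock: 25.5
tool_pos: [0.6198, 0.0237, 0.0421]
eef_rot: [-0.003, 0.553, 0.833, -0.002]
wrist_force: [0.1, -0.0, -0.1]
width: 0.0385
```

```bash
python3 -c "
from h import *
need(.624,.017,.0175,22.4)"
```

```text
pos [619.8  23.7  42.1] units d [ 0.11 -0.17 -0.62] turn [ 0.   -0.09 -0.11] F [ 0.1 -0.  -0.1] w 38.5 t 25.5 j [-0.14  0.78  1.57 -0.    0.8  -0.54]
```

>>> send_rows(
  series=[
    [[0.11,-0.17,0,0,-0.09,-0.11,1],[0,0,-0.2,0,0,0,1],[0,0,-0.2,0,0,0,1],[0,0,-0.06,0,0,0,1],[0,0,0,0,0,0,1],[0,0,0,0,0,0,1]],
  ],
)

```text
clock: 26.1
tool_pos: [0.6259, 0.0156, 0.0241]
eef_rot: [0.002, 0.557, 0.831, 0.001]
wrist_force: [0.1, -0.1, -1.1]
width: 0.0384
```

```bash
python3 -c "
from h import *
need(.624,.017,.0177,22.4)"
```

```text
pos [625.9  15.6  24.1] units d [-0.05  0.03 -0.16] turn [0.02 0.06 0.01] F [ 0.1 -0.1 -1.1] w 38.4 t 26.1 j [-0.15  0.81  1.57 -0.    0.77 -0.54]
```

>>> send_rows(
  series=[
    [[-0.05,0.03,-0.16,0,0.06,0,1],[0,0,0,0,0,0,1],[0,0,0,0,0,0,1]],
  ],
)

```text
clock: 26.4
tool_pos: [0.6248, 0.0169, 0.018]
eef_rot: [0.001, 0.557, 0.831, -0.0]
wrist_force: [0.2, -0.8, 0.1]
width: 0.0385
```

>>> send_rows(
  series=[
    [[0,0,0,0,0,0,-1],[0,0,0,0,0,0,-1],[0,0,0,0,0,0,-1],[0,0,0,0,0,0,-1],[0,0,0.4,0,0,0,-1],[0,0,0.7,0,0,0,-1],[0,0,0.7,0,0,0,-1],[-0.4,-0.2,0.2,0,0,-1,-1],[-0.6,-0.25,0,0,0,-1,-1],[-0.6,-0.25,0,0,0,-1,-1],[-0.6,-0.25,0,0,0,-1,-1],[-0.6,-0.25,0,0,0,-1,-1],[-0.6,-0.25,0,0,0,-1,-1],[-0.4,-0.2,0,0,0,-1,-1],[0,0,0,0,0,-1,-1],[0,0,0,0,0,-1,-1],[0,0,0,0,0,-1,-1],[0,0,0,0,0,-0.5,-1],[0,0,0,0,0,0,-1],[0,0,0,0,0,0,-1]],
  ],
)

```text
clock: 28.4
tool_pos: [0.4716, -0.0521, 0.1192]
eef_rot: [0.012, 0.826, 0.564, 0.004]
wrist_force: [0.0, -0.3, 0.5]
width: 0.0859
```

```bash
python3 -c "
from h import *
need(.467,-.0515,.05,-22.5)
c=read_camera('side');S=cloud(c);save(c,'s5')
q=seg(S,(.624,.017),.03,.041,.052);print(len(q),rect(q),q.mean(0))
im=cv2.imread('pics/s5.png');cv2.imwrite('pics/s5c.png',cv2.resize(im[160:300,210:430],None,fx=3,fy=3))"
```

```text
pos [471.6 -52.1 119.2] units d [-0.11  0.01 -1.73] turn [ 0.23  0.28 -0.29] F [ 0.  -0.3  0.5] w 85.9 t 28.4 j [-0.34  0.51  1.92 -0.01  0.68  0.04]
85 (array([623.9,  17.4]), array([39.2, 40.1]), 77.8) [0.62375815 0.01860132 0.04374958]
```

View pics/s5c.png

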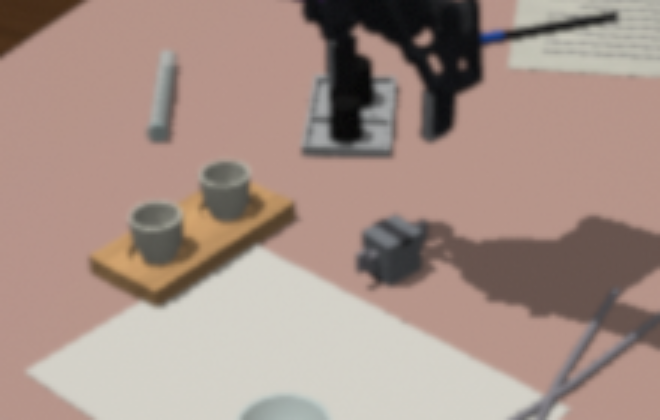

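Both crucibles stand in their pockets, at (157,232) and (226,190) in the crop. The boss is still free at (390,250). Descending on it.

>>> send_rows(
  series=[
    [[-0.15,0.05,-0.4,0.23,0.28,-0.29,-1],[0,0,-0.6,0,0,0,-1],[0,0,-0.5,0,0,0,-1],[0,0,0,0,0,0,-1],[0,0,0,0,0,0,-1]],
  ],
)

```text
clock: 28.95
tool_pos: [0.4646, -0.0498, 0.0556]
eef_rot: [-0.002, 0.832, 0.555, -0.0]
wrist_force: [0.3, -1.0, -0.2]
width: 0.0853
```

```bash
python3 -c "
from h import *
need(.467,-.0515,.007,-22.5)"
```

```text
pos [464.6 -49.8  55.6] units d [ 0.06 -0.04 -1.22] turn [-0.04 -0.04  0.03] F [ 0.3 -1.  -0.2] w 85.3 t 28.95 j [-0.35  0.64  1.96  0.    0.55  0.05]
```

>>> send_rows(
  series=[
    [[0.06,-0.05,-0.4,0,0,0,-1],[0,0,-0.4,0,0,0,-1],[0,0,-0.3,0,0,0,-1],[0,0,0,0,0,0,-1],[0,0,0,0,0,0,-1]],
  ],
)

```text
clock: 29.45
tool_pos: [0.4685, -0.0523, 0.0122]
eef_rot: [-0.001, 0.832, 0.554, 0.001]
wrist_force: [0.4, -0.7, 1.2]
width: 0.0859
```

```bash
python3 -c "
from h import *
need(.467,-.0515,.007,-22.5)"
```

```text
pos [468.5 -52.3  12.2] units d [-0.04  0.02 -0.13] turn [-0.03  0.    0.04] F [ 0.4 -0.7  1.2] w 85.9 t 29.45 j [-0.35  0.73  1.97  0.    0.44  0.04]
```

>>> send_rows(
  series=[
    [[-0.04,0.02,-0.14,0,0,0,-1],[0,0,0,0,0,0,-1],[0,0,0,0,0,0,1],[0,0,0,0,0,0,1],[0,0,0,0,0,0,1],[0,0,0,0,0,0,1],[0,0,0,0,0,0,1],[0,0,0,0,0,0,1],[0,0,0,0,0,0,1],[0,0,0,0,0,0,1],[0,0,0,0,0,0,1]],
  ],
  squeeze=50,
)

```text
clock: 30.55
tool_pos: [0.4678, -0.0517, 0.0085]
eef_rot: [0.001, 0.832, 0.555, 0.002]
wrist_force: [1.2, -0.2, 0.4]
width: 0.0295
```

>>> send_rows(
  series=[
    [[0,0,0.5,0,0,0,1],[0,0,0.7,0,0,0,1],[0,0,0.7,0,0,0,1],[0.2,0.5,0.6,0,0,0.5,1],[0.3,0.8,0.2,0,0,0.9,1],[0.3,0.8,0,0,0,0.9,1],[0.3,0.8,0,0,0,0.9,1],[0.3,0.8,0,0,0,0.9,1],[0.3,0.8,0,0,0,0.9,1],[0.3,0.8,0,0,0,0.9,1],[0.3,0.8,0,0,0,0.9,1],[0.3,0.8,0,0,0,0.9,1],[0.2,0.5,0,0,0,0.5,1],[0,0,0,0,0,0,1],[0,0,0,0,0,0,1]],
  ],
)

```text
clock: 32.05
tool_pos: [0.5769, 0.2567, 0.1161]
eef_rot: [-0.003, 0.634, 0.774, -0.002]
wrist_force: [-1.4, -0.4, -2.0]
width: 0.0288
```

```bash
python3 -c "
from h import *
need(.583,.264,.04,11.3)"
```

```text
pos [576.9 256.7 116.1] units d [ 0.15  0.18 -1.9 ] turn [ 0.01 -0.1  -0.01] F [-1.4 -0.4 -2. ] w 28.8 t 32.05 j [0.24 0.68 1.51 0.   0.96 0.04]
```

>>> send_rows(
  series=[
    [[0.16,0.18,-0.3,0,-0.1,0,1],[0,0,-0.6,0,0,0,1],[0.04,0,-0.6,0,0,0,1],[0.04,0,-0.3,0,0,0,1],[0,0,0,0,0,0,1],[0,0,0,0,0,0,1]],
  ],
)

```text
clock: 32.65
tool_pos: [0.5856, 0.2595, 0.0389]
eef_rot: [-0.0, 0.637, 0.771, -0.002]
wrist_force: [0.1, 0.3, -2.1]
width: 0.0295
```

```bash
python3 -c "
from h import *
need(.583,.264,.0125,11.3)"
```

```text
pos [585.6 259.5  38.9] units d [-0.06  0.11 -0.66] turn [ 0.03 -0.04  0.1 ] F [ 0.1  0.3 -2.1] w 29.5 t 32.65 j [ 0.24  0.8   1.52 -0.    0.83  0.05]
```

>>> send_rows(
  series=[
    [[-0.06,0.11,-0.15,0.03,-0.04,0.1,1],[0,0,-0.22,0,0,0,1],[0,0,-0.15,0,0,0,1],[0,0,0,0,0,0,1],[0,0,0,0,0,0,1]],
  ],
)

```text
clock: 33.15
tool_pos: [0.5846, 0.2645, 0.0191]
eef_rot: [0.001, 0.634, 0.773, 0.002]
wrist_force: [0.5, -1.1, -1.0]
width: 0.0294
```

```bash
python3 -c "
from h import *
need(.583,.264,.0125,11.3)"
```

```text
pos [584.6 264.5  19.1] units d [-0.04 -0.01 -0.16] turn [-0.02  0.07 -0.  ] F [ 0.5 -1.1 -1. ] w 29.4 t 33.15 j [ 0.25  0.83  1.52 -0.    0.79  0.05]
```

>>> send_rows(
  series=[
    [[-0.04,0,-0.15,0,0.07,0,1],[0,0,0,0,0,0,1],[0,0,0,0,0,0,1]],
  ],
)

```text
clock: 33.45
tool_pos: [0.5834, 0.2647, 0.0132]
eef_rot: [-0.0, 0.634, 0.773, 0.001]
wrist_force: [0.4, 0.1, -1.7]
width: 0.0291
```

>>> send_rows(
  series=[
    [[0,0,-0.03,0,0,0,1],[0,0,0,0,0,0,1],[0,0,0,0,0,0,-1],[0,0,0,0,0,0,-1],[0,0,0,0,0,0,-1],[0,0,0,0,0,0,-1],[0,0,0.4,0,0,0,-1],[0,0,0.7,0,0,0,-1],[0,0,0.7,0,0,0,-1],[0,0,0.7,0,0,0,-1],[-0.5,0.3,0.7,0,0,0,-1],[-0.8,0.3,0.7,0,0,0,-1],[-0.8,0.3,0.3,0,0,0,-1],[-0.8,0.3,0,0,0,0,-1],[-0.8,0.3,0,0,0,0,-1],[-0.5,0.2,0,0,0,0,-1],[0,0,0,0,0,0,-1],[0,0,0,0,0,0,-1]],
  ],
)

```text
clock: 35.25
tool_pos: [0.4133, 0.3346, 0.202]
eef_rot: [0.005, 0.635, 0.773, 0.01]
wrist_force: [0.5, 0.5, 0.3]
width: 0.0853
```

```bash
python3 -c "
from h import *
s=get_state();print(s['clock'],s['tool_pos'],s['dq'].round(3),s['wrist_force'].round(1))
c=read_camera('top');P=cloud(c);save(c,'t6')
d=read_camera('side');S=cloud(d);save(d,'s6')
for n,xy,r,z0,z1 in (('bL',(.605,-.264),.03,.036,.05),('bS',(.581,-.206),.025,.032,.045),('cB',(.608,-.055),.03,.04,.055),('cA',(.624,.017),.03,.04,.055),('boss',(.583,.264),.05,.036,.05),('bossall',(.583,.264),.045,.018,.05)):
  for X in (P,S):
    q=seg(X,xy,r,z0,z1)
    if len(q)>3: print(n,len(q),rect(q),(q.mean(0)*1000).round(1))
im=cv2.imread('pics/t6.png')[130:330,130:480];jm=cv2.imread('pics/s6.png')[160:360,150:450]
cv2.imwrite('pics/f6.png',np.vstack([cv2.resize(im,(525,300),interpolation=cv2.INTER_CUBIC),cv2.resize(jm,(525,300))]))"
```

```text
35.25 [0.41330706 0.3346455  0.20202255] [ 0.014 -0.023  0.012  0.006  0.013  0.002] [0.5 0.5 0.3]
bL 273 (array([ 605.8, -266.9]), array([36.6, 35.9]), 48.5) [ 605.3 -266.8   40.9]
bL 96 (array([ 606.1, -264.6]), array([36.2, 36.5]), 79.0) [ 604.3 -262.    39.9]
bS 134 (array([ 581.3, -207.6]), array([24.1, 25.1]), 44.2) [ 580.8 -207.3   37.2]
bS 55 (array([ 581. , -204.8]), array([23.4, 24. ]), 37.5) [ 579.9 -203.5   36.1]
cB 94 (array([607.9, -56.7]), array([37.9, 37.3]), 88.8) [609.4 -55.9  44.6]
cB 32 (array([606.7, -67.4]), array([12.7, 33.4]), 85.7) [609.5 -69.1  43.3]
cA 97 (array([624.9,  15.7]), array([36. , 38.7]), 89.1) [624.9  16.5  44.9]
boss 253 (array([582.7, 262.1]), array([43. , 41.7]), 58.9) [583.2 262.1  39.5]
boss 243 (array([583.3, 264.6]), array([32. , 36.2]), 11.0) [582.3 266.   39. ]
bossall 364 (array([583.6, 263.4]), array([32.4, 68.2]), 13.4) [582.5 261.   36.3]
bossall 478 (array([583.3, 264.4]), array([32.1, 69.2]), 14.1) [579.3 269.8  33.6]
```

View pics/f6.png

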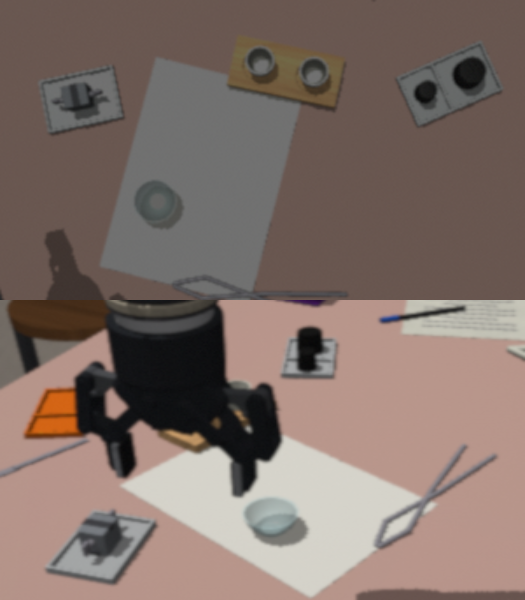

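Everything stands in its place, upright and clear of the rims. The boss lies inside the plain tray, and the dish is untouched at (157,202) in the top crop. Letting the arm settle, then handing in.

>>> send_rows(
  series=[
    [[0,0,0,0,0,0,-1],[0,0,0,0,0,0,-1]],
  ],
)

```text
clock: 35.55
tool_pos: [0.4162, 0.3337, 0.2016]
eef_rot: [0.005, 0.636, 0.772, 0.011]
wrist_force: [0.2, 0.4, -0.3]
width: 0.0851
```

```bash
python3 -c "
from bench import *
print(finish_job())"
```

```text
the job is handed in; nothing more can be done
None
```

The job is done and handed in at about 35.6 s, within the 106 s limit. In the order asked, I placed the large bung in the wide bay, the small bung in the narrow bay, both crucibles in the block's pockets, and the boss head in the undivided tray.

- **Last checks:** all five items stand upright within about 3 mm of where I aimed. Their top heights fit resting flat on the floors: about 41, 37, 45, 45 and 39.5 mm. In the last top picture everything is clear of the rims, the glass dish stands where it was, and the gripper is 0.2 m up, touching nothing.
- **Limits of the checks:** in the final side view the gripper hid most of the crucibles. Their final positions rest on the top view, and on an earlier side picture that showed both seated. The two cameras differ by about 2 mm in y, which is within their calibration.

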